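Plug in the sign card and hold the spring clamp open round its edge

ROBOT

A 6-joint arm with a two-finger parallel gripper is mounted at the origin on a cart in front of the work surface, level with it; the furniture and walls round the work are solid. World frame = base frame: x ahead of the robot, y to its left, z up, the work surface at z = 0. Lengths are in mm, angles in rad, forces in N, time in s.
With the tool pointing down it reaches from about 275 to 1000 mm from the base axis. Payload 8.4 kg.
Tool frame: the origin (TCP) lies between the finger pads, 19 mm behind the fingertips; this is the grasp point; z points along the fingers, y is the line along which they close (so a half turn about z gives the same grasp; the last joint's range is limited). The gripper opens to 85 mm and grips with 20 to 120 N. Pads are 22 mm wide; open, the fingers measure 114 mm over their backs; the gripper's body (76 mm by 85 mm) begins 54 mm behind the grasp point. The pads swing forward as they close: fully open they stand 13 mm farther back than shut.
Start: joints at [-1.241, 0.353, 1.633, -0, 1.155, -0.002], TCP at [203.589, -590.914, 249.981] pointing down, gripper open.
Joint ranges: [-2.63, 2.63], [-0.92, 2.1], [0.06, 2.66], [-1.3, 4.44], [0, 2.69], [-3.02, 3.02]. Speed limits (rad/s): [2.22, 2.22, 2.79, 3.14, 3.14, 3.14].

INTERFACE

Orientations are given as [roll, pitch, yaw] about the fixed x, y, z axes, in that order (R = Rz(yaw) Ry(pitch) Rx(roll)).
In Python, from rig import sensors, grab_frame, camera_params, order gives the robot as it stands. The module is installed in compiled form; this text tells all that it offers.
- The arm moves only by the tool move_arm, never from a script. Its argument "motion" is a list of rows, each a list of 7 numbers: the turn, a rotation vector about the tool's x, y, z in shares of 2 pi rad (1.0 is 2 pi rad), then the shift along the tool's x, y, z in a scale on which 1.0 is 0.8 m, then the finger opening in m, from 0 to 0.0854. A call has 1 to 8 rows; each row is the pose to reach, as a shift and turn from the pose commanded when the call began, along the tool's axes at that moment; what a row does not reach only later rows make up. A row lasts 1/8 s, in which the tool goes at most 62.5 mm and 10.7 degrees, less where a joint would pass 70% of its speed; a pose out of reach is approached as far as the arm can. Shift and turn numbers lie between -1 and 1, and a call with a number outside is refused. A call with a gripper value outside its range is refused whole. The fingers move at their own pace and stop on an object; "grip_force" is the grip in N (left out, the last holds). Time passes only in rows, so rows that repeat a pose let the fingers close. It gives the time, the measured TCP pose, the force, the opening and the grip force at its end, in the units of the state.
- sensors.sense(): the state, without advancing time (a new reading comes with each control period).
- grab_frame(name): name is "scene" or "side" or "wrist"; returns (picture, depth): 384x512x3 uint8, red, green, blue; 384x512 float32, mm along the optical axis (not along the pixel's ray), 0 where there is no reading.
- camera_params(name): a dict with "camera_matrix" (3x3 intrinsics, pixels), "k1" (the pictures are not rectified: a ray, as slopes to the right and down, at radius r is drawn at 1 + k1 r^2 times it, then the intrinsics apply), "world_from_camera" (4x4, takes a point from camera to world coordinates). Camera axes: x right, y down, z forward; pixel columns grow to the right and rows downward; lengths in mm; the calibration is good to about 2 mm. A picture is of the moment at which its call begins: read the wrist's pose just before it. camera_params takes no time and is no camera call; for the wrist camera it gives the pose at the moment of the call.
- order.sign_off(): hands the job in; it is judged then, once.
The state is a dict: "clock": time; "qpos": joint angles; "qvel": joint speeds; "joint_efforts": joint torques, N m; "eef_pos": TCP position; "tcp_rot": TCP orientation; "contact_force": force on the tool from outside, world axes, zero at the start; "wrist_torque": the same for the moment, N m; "opening": opening from 0.0 (shut) to 1.0 (fully open); "grasp_force": force on a finger pad.
Only numpy, scipy, OpenCV 4.12 (cv2) and the standard library are available. Lean on these libraries where they do the work, as an engineer would, in place of code of your own. Each camera call takes 0.05 s, during which the arm holds its last target. There are 200 camera calls.

TASK

Plug the sign card's block foot fully home into the socket block, so that the card stands upright, and let go of it. Then pick up the spring clamp by its handles, squeeze it wide open and bring its gaping jaws round one of the two upright side edges of the card, one jaw on either side of the board and neither pressing on it, so that a running order can be slipped in; finish while still holding the clamp open there in the air. Leave the tape roll, the memory-card case, the hex key and the USB stick where they lie.

Things in the scene. Friction and masses are not known exactly. Their poses are not given: they have to be found in the camera images.
- card: Sign card: white board 90 wide x 8 thick x 90 mm high on a black plug, loose, on the right. Origin: centre of the underside; x along the width (side edges at +-45 mm), y thickness, z up. Plug 48 (x) x 28 (y) to z = 24 mm, below z = 6 tapered to 42 x 22; collar 60 x 40, z = 24 to 32; board z = 32 to 122 mm, gripped from above across its 8 mm. Fits either way round. 0.1 to 0.2 kg.
- base: Socket block: grey, 100 x 62 x 32 mm, fixed to the table on the left, at a different place and turn each time. Origin: centre of underside; x along its length. A rack case 0.31 m high stands behind the work, nearest corner about x = 0.48, y = -0.10, its front running back to the left from there: cross from right to left in front of that corner, with the TCP at x below 0.40.
- socket (a point): Centre of the mouth of the block's hole, 32 mm above the table. Hole 51 (block's x) x 31 (block's y) mm, 26 mm deep. Fully home, the card's collar rests on the block's top: card origin 8 mm above the table under this point, board along the block's x.
- plug_collar (a point): Centre of the underside of the card's collar, 24 mm above the card's origin; it meets socket when the card is fully home.
- clamp: Orange spring clamp, 106 x 63 x 17 mm, 0.09 kg, lying flat in front of the robot, jaws away from it. Origin: underside, middle; y from jaws to handles, z up. Over the handles: 52 mm at y = +28, 63 mm at y = +50 (ends). Hinge y = +2, jaw ends y = -53. Squeezed across x at about y = +40 (some 10 N, to a stop after about 15 mm) both halves turn evenly and the jaw ends part by 20 mm.
- fixed_tip (a point): End of the clamp's jaw on its +x side (inner face, mid-thickness, 7 mm above the underside).
- moving_tip (a point): The same on the other jaw, which turns with joint clamp_jaw.
- clamp_jaw (a joint): Opening of the clamp: 0 shut, 0.38 rad fully open (stop). Sprung shut.
- tape_roll: Bystander: black roll of tape, diameter 64, 19 mm high, lying flat at the left. Leave it.
- memory_case: Bystander: grey memory-card case 55 x 85 x 12 mm, lying on the right. Leave it.
- allen_key: Bystander: hex key 32 x 91 x 8 mm with green sleeve, behind the socket block. Leave it.
- stick: Bystander: USB stick 19 x 53 x 9 mm, near the table's front edge. Leave it.

How it is judged (in metres and radians):
On the way, in this order (a step that is already met when the one before it is completed fails the run):
1. the card is plugged fully home, upright, and let go of (horizontal distance between plug_collar and socket below 0.004 m and z of plug_collar in the frame of base below 0.035 m and angle between card's own z axis and vertical below 0.1 rad and angle between the x axis of card and the x axis of base, either way round below 0.12 rad and contact force between the fingers and card below 0.1 N), for 0.2 s.
2. the clamp is squeezed open by the fingers, clear of the table (value of joint clamp_jaw above 0.2 rad and height (world z) of clamp above 0.02 m and contact force between the fingers and clamp above 2 N), for 0.2 s.
At the end, for the whole second after the job is handed in: Card home (collar within 3 mm of the block, 4 mm off centre, 0.1 rad), not held. Fingers hold the clamp still in the air, clamp_jaw over 0.2 rad, jaw ends on opposite sides of the board, 3 mm or more past one side edge, within its height, under 1 N on the card, not touching the block (all of step 1 and value of joint clamp_jaw above 0.2 rad and contact force between the fingers and clamp above 2 N and contact force between clamp and card below 1 N and contact force between clamp and base below 0.1 N and z of fixed_tip in the frame of card between 0.032 and 0.122 m and z of moving_tip in the frame of card between 0.032 and 0.122 m and ((y of fixed_tip in the frame of card above 0.004 m and y of moving_tip in the frame of card below -0.004 m) or (y of fixed_tip in the frame of card below -0.004 m and y of moving_tip in the frame of card above 0.004 m)) and ((x of each of fixed_tip, moving_tip in the frame of card above -0.042 m and x of clamp in the frame of card below -0.05 m) or (x of each of fixed_tip, moving_tip in the frame of card below 0.042 m and x of clamp in the frame of card above 0.05 m)) and linear speed of clamp below 0.02 m/s); the arm keeps its last pose, push and grip.
It fails at once if the tape roll is shifted by more than 20 mm (distance of tape_roll from where it was at the start of the episode above 0.02 m).
It fails at once if the memory-card case is shifted by more than 20 mm (distance of memory_case from where it was at the start of the episode above 0.02 m).
It fails at once if the hex key is shifted by more than 20 mm (distance of allen_key from where it was at the start of the episode above 0.02 m).
It fails at once if the USB stick is shifted by more than 20 mm (distance of stick from where it was at the start of the episode above 0.02 m).
It also fails if it takes over 64 s, if anything falls off the work surface, if the arm or the gripper's body presses on something with over 40 N, if the wrist force passes 120 N, or if a joint passes its speed limit or range.

## Working session

There is one attempt and no reset: what is moved stays moved. The work goes in short steps, Python scripts to look and compute and a tool call to move; the robot and the scene stay as the last step left them, time stands still between calls to the robot, and variables do not carry over. Pictures are saved under pics/ and viewed, at most 10 in all, crops included, and the job is handed in when it is done.

Besides the shell and the picture viewer there is one more tool, called after "Emit:" as name(argument=value, ...), one argument or row to a line, values as JSON. move_arm: Moves the arm, as the interface text tells. Its arguments: {"type":"object","properties":{"motion":{"type":"array","items":{"type":"array","items":{"type":"number"}}},"grip_force":{"type":"number"}},"required":["motion"]}

```bash
mkdir -p pics; cat > h.py <<'E'
import numpy as np, cv2
from rig import sensors, grab_frame, camera_params, order
from scipy.spatial.transform import Rotation as R
def snap(n,f):
    cp=camera_params(n); p,d=grab_frame(n); cv2.imwrite(f'pics/{f}.png',p[:,:,::-1]); np.savez(f'pics/{f}.npz',p=p,d=d,K=cp['camera_matrix'],k1=cp['k1'],T=cp['world_from_camera']); return p,d
class V:
    def __init__(s,f):
        z=np.load(f'pics/{f}.npz'); s.p,s.d,s.K,s.k1,s.T=[z[k] for k in('p','d','K','k1','T')]
    def rays(s,uv):
        uv=np.atleast_2d(np.array(uv,float)).reshape(-1,1,2)
        return cv2.undistortPoints(uv,s.K,np.array([float(s.k1),0,0,0])).reshape(-1,2)
    def atz(s,uv,z):
        r=s.rays(uv); r=np.c_[r,np.ones(len(r))]@s.T[:3,:3].T; o=s.T[:3,3]
        return o+r*((z-o[2])/r[:,2])[:,None]
    def cloud(s):
        h,w=s.d.shape; v,u=np.mgrid[:h,:w]; r=s.rays(np.stack([u,v],-1).reshape(-1,2))
        c=np.c_[r,np.ones(len(r))]*s.d.reshape(-1,1)
        P=c@s.T[:3,:3].T+s.T[:3,3]; P[s.d.ravel()==0]=np.nan; return P.reshape(h,w,3)
E
python3 - <<'E'
from h import *
for n in('scene','side','wrist'): snap(n,n+'0')
print(sensors.sense())
cv2.imwrite('pics/both.png',np.hstack([cv2.resize(cv2.imread(f'pics/{n}0.png'),(400,300)) for n in('scene','side')]))
for n in('scene','side'): v=V(n+'0');print(v.T.round(2),v.K,v.k1)
E
```

```text
{'clock': 0.15, 'qpos': array([-1.24138910e+00,  3.53487732e-01,  1.63394754e+00, -4.91420130e-06,
        1.15520384e+00, -2.39450518e-03]), 'qvel': array([-0.00104324, -0.00177281, -0.00116548, -0.00041778, -0.00021267,
        0.00168   ]), 'joint_efforts': array([ 4.00371073e-05, -6.05637145e+01, -3.42337310e+01,  2.52047198e-05,
        6.17245794e-03, -1.26836517e-05]), 'eef_pos': array([ 203.48489941, -590.59154525,  249.4417076 ]), 'tcp_rot': array([-3.14054619e+00,  1.98805686e-06,  3.31803716e-01]), 'contact_force': array([0.12994742, 0.45618233, 0.34187987]), 'wrist_torque': array([ 0.01623291, -0.01560227,  0.01662324]), 'grasp_force': 0.0, 'opening': 1.0031328515618336}
[[-5.4000e-01 -4.7000e-01  7.0000e-01 -4.4097e+02]
 [-8.4000e-01  3.1000e-01 -4.5000e-01  6.7526e+02]
 [-0.0000e+00 -8.3000e-01 -5.6000e-01  8.3198e+02]
 [ 0.0000e+00  0.0000e+00  0.0000e+00  1.0000e+00]] [[448.97486818   0.         258.56752853]
 [  0.         448.97486818 195.85124144]
 [  0.           0.           1.        ]] -0.033982756806343356
[[-7.20000e-01 -6.00000e-01  3.40000e-01  1.75970e+02]
 [-6.90000e-01  6.30000e-01 -3.60000e-01  4.76440e+02]
 [ 0.00000e+00 -5.00000e-01 -8.70000e-01  1.01744e+03]
 [ 0.00000e+00  0.00000e+00  0.00000e+00  1.00000e+00]] [[388.22098143   0.         257.91537019]
 [  0.         388.22098143 194.38404354]
 [  0.           0.           1.        ]] -0.08922136919721316
```

View pics/scene0.png

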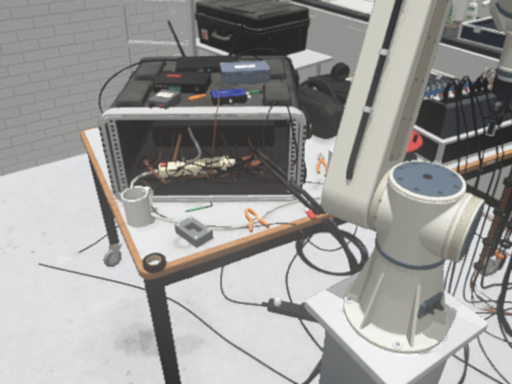

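View pics/side0.png

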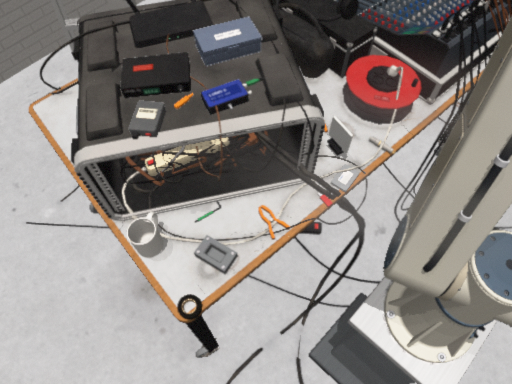

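The side view shows the socket block at (216,254), the clamp at (270,222), the card at about (342,137), the memory case at (345,180) and the stick at (312,228). The scene view has the block at (194,232) and the clamp at (255,218). I'll enlarge these.

```bash
python3 - <<'E'
from h import *
a=V('side0'); P=a.cloud()
im=a.p[110:280,180:380,::-1]; cv2.imwrite('pics/c1.png',cv2.resize(im,(800,680))[:600] if 0 else cv2.resize(im,(700,595),interpolation=cv2.INTER_CUBIC))
for uv in [(216,254),(202,243),(270,222),(342,137),(345,150),(335,140),(345,180),(312,228),(190,306)]:
    print(uv,P[uv[1],uv[0]].round(0))
g=(P[...,2]>25)&(P[...,2]<40)&(P[...,1]>0)
q=P[g]; print(len(q),np.nanmedian(q,0))
E
```

```text
(216, 254) [527. 274.   6.]
(202, 243) [570. 284.  31.]
(270, 222) [487.  98.   3.]
(342, 137) [ 500. -235.   83.]
(345, 150) [ 476. -232.   42.]
(335, 140) [ 522. -241.   42.]
(345, 180) [ 416. -163.   12.]
(312, 228) [ 535. -286. -707.]
(190, 306) [472. 420.   4.]
2198 [724.0388004  253.9575251   31.32107683]
```

View pics/c1.png

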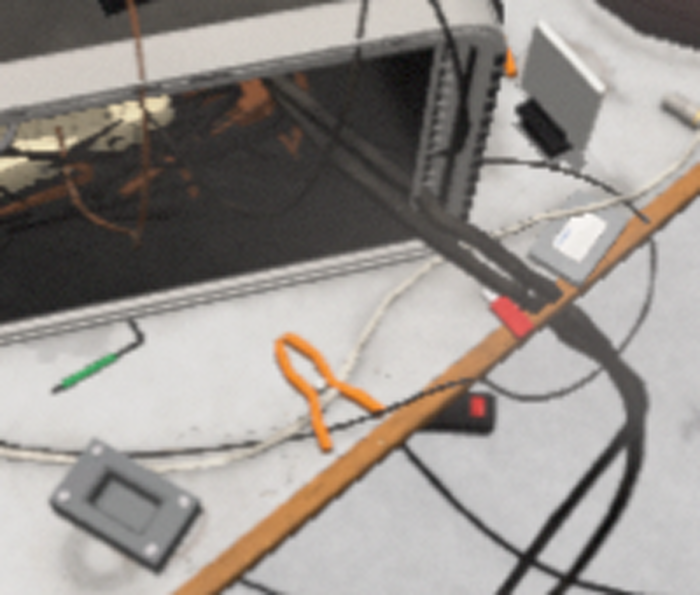

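View pics/wrist0.png

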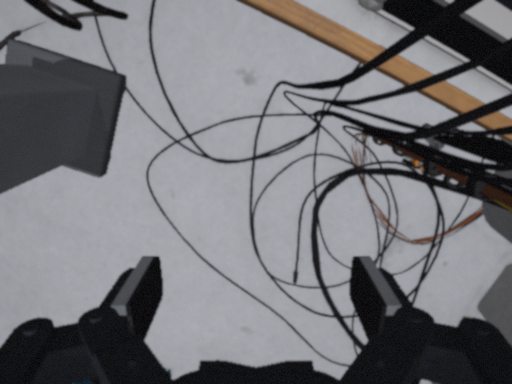

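The crop (3.5x, offset 180,110) shows the card standing upright, its top edge running from (541,22) to (605,87). The block's top corners are at about (97,443), (200,505), (160,565) and (52,495). The clamp's jaw end is at (285,340) and its handle ends are at (378,408) and (325,448). Next I'll fit the point clouds.

```bash
cat >> h.py <<'E'
def rect(xy):
    (c,s,a)=cv2.minAreaRect(np.float32(xy)); return np.round(c,1),np.round(s,1),round(a,1)
E
python3 - <<'E'
from h import *
for n in('side0','scene0'):
    a=V(n); P=a.cloud(); x,y,z=P[...,0],P[...,1],P[...,2]
    print(n)
    m=(z>27)&(z<37)&(abs(x-530)<90)&(abs(y-275)<90); print('base',m.sum(),rect(P[m][:,:2]),np.median(P[m][:,2]))
    m=(z>40)&(z<130)&(abs(x-500)<70)&(abs(y+238)<60); q=P[m]
    if len(q)>30: print('board',len(q),rect(q[:,:2]),np.percentile(q[:,2],[1,99]), rect(q[q[:,2]>117][:,:2]), cv2.fitLine(np.float32(q[(q[:,2]<110)][:,:2]),cv2.DIST_HUBER,0,.01,.01).ravel())
    m=(z>20)&(z<36)&(abs(x-500)<70)&(abs(y+238)<60); print('collar',m.sum(),rect(P[m][:,:2]) if m.sum()>3 else 0)
    hsv=cv2.cvtColor(a.p,cv2.COLOR_RGB2HSV); m=(hsv[...,0]<18)&(hsv[...,1]>150)&(hsv[...,2]>150)&(abs(x-490)<80)&(abs(y-98)<80)&(z>-5)&(z<30)
    q=P[m];print('clamp',m.sum(),rect(q[:,:2]),np.percentile(q[:,2],[5,50,95]),cv2.boxPoints(cv2.minAreaRect(np.float32(q[:,:2]))).round())
a=V('side0')
c=lambda L:[(u/3.5+180-.36,v/3.5+110-.36) for u,v in L]
print('base corners',a.atz(c([(97,443),(200,508),(160,562),(52,492)]),32).round(1))
print('clamp jaw, handles',a.atz(c([(284,342),(378,406),(325,448),(320,383)]),10).round(1))
print('board top',a.atz(c([(541,22),(605,87)]),122).round(1), 'memory',a.atz(c([(578,192),(640,215),(588,282),(530,258)]),10).round(0))
E
```

```text
side0
base 595 (array([523. , 277.3]), array([100.5,  63.8]), 12.7) 31.058157375121027
board 485 (array([ 513., -242.]), array([12.1, 93.7]), 75.9) [ 41.48512314 125.0456693 ] (array([ 513.4, -242.7]), array([ 9.9, 92.6]), 75.2) [ 9.6846730e-01 -2.4914071e-01  5.1189145e+02 -2.3879868e+02]
collar 165 (array([ 495.9, -209.2]), array([ 61.4, 133.6]), 79.3)
clamp 271 (array([479.9, 124.2]), array([104.1, 126.7]), 88.1) [-1.5816816  10.92033795 15.83280324] [[415.  74.]
 [542.  70.]
 [545. 174.]
 [418. 178.]]
scene0
base 421 (array([524.3, 279.5]), array([105.7,  68.3]), 13.2) 32.65742958080682
board 56 (array([ 546.1, -246.7]), array([10.6, 32.1]), 70.5) [ 44.23379646 122.90290841] (array([ 544.6, -247.2]), array([ 8.6, 22.5]), 70.5) [ 9.2184174e-01 -3.8756651e-01  5.5065942e+02 -2.4633067e+02]
collar 8 (array([ 523.3, -206.6]), array([ 6.2, 68.7]), 41.5)Traceback (most recent call last):
  File "<stdin>", line 10, in <module>
    return _quantile_unchecked(
        a, q, axis, out, overwrite_input, method, keepdims, weights)
    return _ureduce(a,
                    func=_quantile_ureduce_func,
    ...<5 lines>...
                    overwrite_input=overwrite_input,
                    method=method)
    r = func(a, **kwargs)
    result = _quantile(arr,
                       quantiles=q,
    ...<2 lines>...
                       out=out,
                       weights=wgt)
    slices_having_nans = np.isnan(arr[-1, ...])
                                  ~~~^^^^^^^^^
IndexError: index -1 is out of bounds for axis 0 with size 0
```

```bash
cat >> h.py <<'E'
def rel(pos,yaw=None,Rt=None):
    s=sensors.sense(); Rc=R.from_euler('xyz',s['tcp_rot']); 
    if Rt is None: Rt=R.from_euler('xyz',[np.pi,0,yaw])
    d=Rc.inv().apply(np.array(pos)-s['eef_pos'])/1000
    print('t',round(s['clock'],2),'eef',s['eef_pos'].round(1),s['tcp_rot'].round(3),'F',s['contact_force'].round(1),'op',round(s['opening'],3),'gf',round(s['grasp_force'],1)); print('rel',(Rc.inv()*Rt).as_rotvec().round(4),d.round(4))
E
python3 - <<'E'
from h import *
rel((511,-242,210),-.25)
a=V('side0');P=a.cloud();print(P[100,350],P[141,377],P[85,380],P[141,374])
E
```

```text
t 0.15 eef [ 203.5 -590.6  249.4] [-3.141  0.     0.332] F [0.1 0.5 0.3] op 1.003 gf 0.0
rel [-1.000e-03  3.000e-04  5.818e-01] [ 0.4043 -0.2294  0.0397]
[ 598.15741005 -427.9243637    26.2916276 ] [ 428.53970145 -349.01914274   21.96651841] [ 528.24378839 -466.65722207  119.11632641] [ 438.14349841 -349.99524955   12.31740789]
```

Units first: shifts go in shares of 0.8 m and turns go in shares of 2 pi rad. So 0.404 m / 0.8 = 0.505, -0.229 m / 0.8 = -0.2863, 0.58 rad / 6.2832 = 0.0923.

Emit:
move_arm(
  motion=[
    [0,0,0.0923,0.505,-0.2863,0.05,0.085],
    [0,0,0.0923,0.505,-0.2863,0.05,0.085],
    [0,0,0.0923,0.505,-0.2863,0.05,0.085],
    [0,0,0.0923,0.505,-0.2863,0.05,0.085],
    [0,0,0.0923,0.505,-0.2863,0.05,0.085],
    [0,0,0.0923,0.505,-0.2863,0.05,0.085],
    [0,0,0.0923,0.505,-0.2863,0.05,0.085],
    [0,0,0.0923,0.505,-0.2863,0.05,0.085],
  ],
  grip_force=60,
)

```text
clock: 1.15
eef_pos: [512.4, -240.4, 209.6]
tcp_rot: [-3.141, 0.0, -0.246]
contact_force: [0.3, -0.2, -0.8]
opening: 0.993
grasp_force: 0.0
```

```bash
python3 - <<'E'
from h import *
rel((511,-242,210),-.25)
snap('wrist','w1'); snap('side','side1')
a=V('w1');P=a.cloud();z=P[...,2];print(a.T.round(2))
m=(z>105)&(z<130)&(abs(P[...,0]-511)<80)&(abs(P[...,1]+242)<80);print(m.sum(),rect(P[m][:,:2]))
E
```

```text
t 1.15 eef [ 512.4 -240.4  209.6] [-3.141  0.    -0.246] F [ 0.3 -0.2 -0.8] op 0.993 gf 0.0
rel [-0.0004  0.0002  0.0037] [-0.0009  0.0019 -0.0004]
[[-2.4000e-01 -9.2000e-01 -3.1000e-01  5.9240e+02]
 [-9.7000e-01  2.3000e-01  8.0000e-02 -2.5983e+02]
 [ 0.0000e+00  3.2000e-01 -9.5000e-01  3.3414e+02]
 [ 0.0000e+00  0.0000e+00  0.0000e+00  1.0000e+00]]
1454 (array([ 511.4, -242.4]), array([ 8. , 89.9]), 75.5)
```

View pics/w1.png

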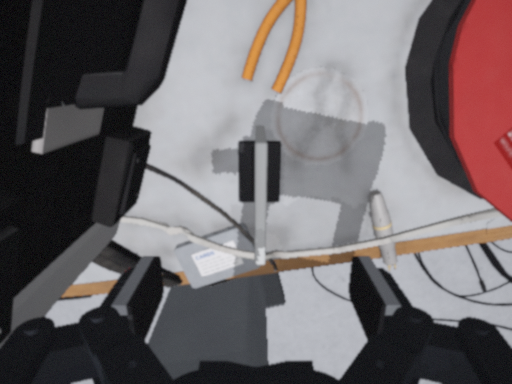

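The wrist view shows the card's top edge between (262,140) and (262,255), centred between the fingers. The measured rectangle is 90 x 8 mm, which matches. I'll go down and grip.

Converted, 0.117 m / 0.8 = 0.1463, 0.0022 m / 0.8 = 0.0028, 0.007 rad / 6.2832 = 0.0011.

Emit:
move_arm(
  motion=[
    [0,0,0.0011,-0.0006,0.0028,0.0625,0.085],
    [0,0,0.0011,-0.0006,0.0028,0.1125,0.085],
    [0,0,0.0011,-0.0006,0.0028,0.1463,0.085],
    [0,0,0.0011,-0.0006,0.0028,0.1463,0.085],
    [0,0,0.0011,-0.0006,0.0028,0.1463,0.0],
    [0,0,0.0011,-0.0006,0.0028,0.1463,0.0],
    [0,0,0.0011,-0.0006,0.0028,0.1463,0.0],
    [0,0,0.0011,-0.0006,0.0028,0.1463,0.0],
  ],
)

```text
clock: 2.25
eef_pos: [510.2, -244.9, 93.5]
tcp_rot: [3.141, -0.001, -0.255]
contact_force: [0.1, 0.4, 0.4]
opening: 0.136
grasp_force: 0.5
```

```bash
python3 - <<'E'
from h import *
rel((512,-242,200),-.253)
E
```

```text
t 2.25 eef [ 510.2 -244.9   93.5] [ 3.141e+00 -1.000e-03 -2.550e-01] F [0.1 0.4 0.4] op 0.136 gf 0.5
rel [ 0.0002 -0.0009 -0.0021] [ 0.0011 -0.0033 -0.1065]
```

Converted, -0.0025 m / 0.8 = -0.0031, 0.001 m / 0.8 = 0.0013.

Emit:
move_arm(
  motion=[
    [0,0,0,0.0013,-0.0031,0,0.0],
    [0,0,0,0.0013,-0.0031,0,0.0],
    [0,0,0,0.0013,-0.0031,0,0.0],
    [0,0,0,0.0013,-0.0031,0,0.0],
  ],
)

```text
clock: 2.75
eef_pos: [511.9, -242.7, 93.4]
tcp_rot: [3.141, -0.001, -0.255]
contact_force: [-1.1, -0.5, 5.2]
opening: 0.086
grasp_force: 60.8
```

Converted, -0.185 m / 0.8 = -0.2313, -0.12 m / 0.8 = -0.15.

Emit:
move_arm(
  motion=[
    [0,0,0,0,0,-0.075,0.0],
    [0,0,0,0,0,-0.15,0.0],
    [0,0,0,-0.0688,0.0175,-0.15,0.0],
    [0,0,0,-0.1375,0.035,-0.15,0.0],
    [0,0,0,-0.1813,0.0463,-0.15,0.0],
    [0,0,0,-0.1938,-0.025,-0.15,0.0],
    [0,0,0,-0.2125,-0.1,-0.15,0.0],
    [0,0,0,-0.2313,-0.175,-0.15,0.0],
  ],
)

```text
clock: 3.75
eef_pos: [367.4, -59.0, 213.0]
tcp_rot: [-3.141, -0.0, -0.257]
contact_force: [2.3, 0.9, -1.6]
opening: 0.086
grasp_force: 59.6
```

```bash
python3 - <<'E'
from h import *
rel((370,230,200),.222)
E
```

```text
t 3.75 eef [367.4 -59.  213. ] [-3.141 -0.    -0.257] F [ 2.3  0.9 -1.6] op 0.086 gf 59.6
rel [-4.000e-04 -5.000e-04 -4.791e-01] [-0.071  -0.2801  0.0131]
```

Converted, -0.28 m / 0.8 = -0.35, -0.071 m / 0.8 = -0.0888, -0.479 rad / 6.2832 = -0.0762.

Emit:
move_arm(
  motion=[
    [0,0,-0.0159,-0.0188,-0.075,0,0.0],
    [0,0,-0.0318,-0.0375,-0.15,0,0.0],
    [0,0,-0.0477,-0.0563,-0.225,0,0.0],
    [0,0,-0.0637,-0.075,-0.2938,0,0.0],
    [0,0,-0.0762,-0.0888,-0.35,0,0.0],
    [0,0,-0.0762,-0.0888,-0.35,0,0.0],
    [0,0,-0.0762,-0.0888,-0.35,0,0.0],
  ],
)

```text
clock: 4.62
eef_pos: [369.2, 228.1, 212.5]
tcp_rot: [3.141, 0.001, 0.224]
contact_force: [0.3, -0.1, -1.5]
opening: 0.085
grasp_force: 60.1
```

```bash
python3 - <<'E'
from h import *
rel((523,277,213),.222)
snap('side','side2'); snap('scene','scene2'); snap('wrist','w2')
for n in('side2','scene2','w2'):
    a=V(n); P=a.cloud(); x,y,z=P[...,0],P[...,1],P[...,2]
    m=(z>27)&(z<37)&(abs(x-523)<65)&(abs(y-277)<50); print(n,'base',m.sum(),rect(P[m][:,:2]) if m.sum()>50 else 0,np.median(z[m]))
    m=(abs(x-523)<15)&(abs(y-277)<8)&(z<15)&(z>-5); 
    hsv=cv2.cvtColor(a.p,cv2.COLOR_RGB2HSV); m=(hsv[...,0]<18)&(hsv[...,1]>150)&(hsv[...,2]>150)&(abs(x-480)<60)&(abs(y-98)<75)&(z>6)&(z<30)
    print('clamp',m.sum(),rect(P[m][:,:2]) if m.sum()>9 else 0)
E
```

```text
t 4.62 eef [369.2 228.1 212.5] [3.141e+00 1.000e-03 2.240e-01] F [ 0.3 -0.1 -1.5] op 0.085 gf 60.1
rel [0.0006 0.0013 0.0023] [ 0.1608 -0.0135 -0.0007]
side2 base 593 (array([522.9, 277.1]), array([101.2,  63.8]), 12.2) 31.191872168682494
clamp 0 0
scene2 base 415 (array([525.1, 280.1]), array([104.1,  66.4]), 12.6) 32.50003637825796
clamp 0 0
w2 base 2902 (array([492.3, 270.8]), array([37.3, 62.3]), 13.2) 32.64772075313297
clamp 1509 (array([489.7,  95.2]), array([ 59.9, 101.4]), 80.3)
```

View pics/w2.png

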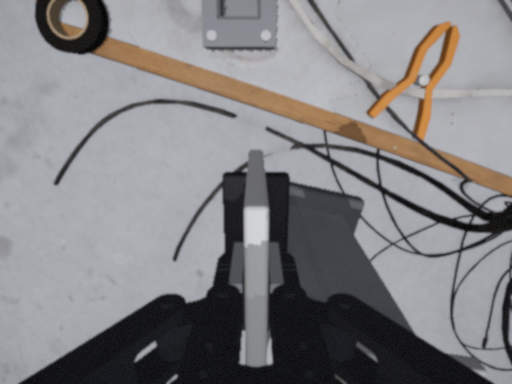

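The wrist view shows the card held upright, the block's near end at (240,25) and the clamp at (420,80). I'll move closer and view the whole block from the wrist.

Converted, 0.11 m / 0.8 = 0.1375, 0.08 m / 0.8 = 0.1, 0.002 rad / 6.2832 = 0.0003.

Emit:
move_arm(
  motion=[
    [0,0,0.0003,0.05,0,0,0.0],
    [0,0,0.0003,0.1,-0.0063,0,0.0],
    [0,0,0.0003,0.1375,-0.0125,0,0.0],
    [0,0,0.0003,0.1375,-0.0125,0,0.0],
    [0,0,0.0003,0.1375,-0.0125,0,0.0],
  ],
)

```text
clock: 5.4
eef_pos: [474.2, 261.4, 212.6]
tcp_rot: [3.141, 0.001, 0.22]
contact_force: [-0.9, 0.5, -2.3]
opening: 0.085
grasp_force: 60.0
```

```bash
python3 - <<'E'
from h import *
snap('wrist','w3')
a=V('w3'); P=a.cloud(); x,y,z=P[...,0],P[...,1],P[...,2]
m=(z>30)&(z<35)&(abs(x-523)<65)&(abs(y-277)<50); print('base',m.sum(),rect(P[m][:,:2]),np.median(z[m]))
# hole: largest inner contour of top mask
cs,h=cv2.findContours(m.astype('uint8'),cv2.RETR_CCOMP,cv2.CHAIN_APPROX_NONE)
for c,k in zip(cs,h[0]):
    if len(c)>60: print(k[3],len(c),rect(a.atz(c.reshape(-1,2),32)[:,:2]))
m=(z>60)&(z<118); 
for lo,hi in((35+85,212+0),):
    pass
# card in hand: board points / collar / plug rectangles in world
s=sensors.sense(); print(s['eef_pos'].round(1),s['tcp_rot'].round(3))
z0=s['eef_pos'][2]-93.4
q=(P-s['eef_pos'])
m=(abs(q[...,0])<80)&(abs(q[...,1])<40)
for l,h_ in((-35,20),(-73,-64)):
    k=m&(q[...,2]>l)&(q[...,2]<h_); print(l,k.sum(),rect(P[k][:,:2]))
E
```

```text
base 5333 (array([523. , 277.7]), array([100.7,  62.3]), 12.3) 32.634224393190834
-1 393 (array([523.2, 277.6]), array([100.1,  62.5]), 12.5)
0 191 (array([523. , 277.4]), array([55.4, 34.8]), 12.6)
[474.  261.5 212.7] [3.141e+00 1.000e-03 2.210e-01]
-35 3091 (array([488.9, 268.8]), array([55.9, 33. ]), 32.4)
-73 76 (array([503.9, 268.9]), array([ 1.2, 38.6]), 12.7)
```

View pics/w3.png

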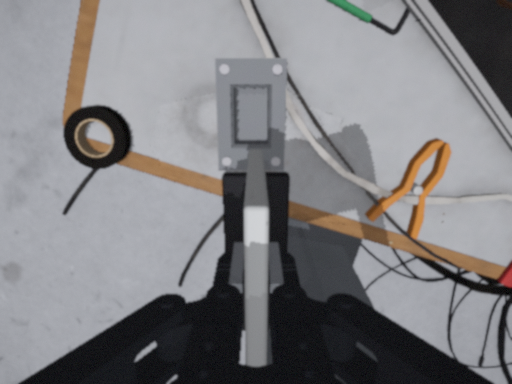

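```bash
python3 - <<'E'
from h import *
rel((522.8,277.2,140),.2175)
E
```

```text
t 5.45 eef [474.  261.5 212.7] [3.141e+00 1.000e-03 2.210e-01] F [-0.  -0.8 -1.3] op 0.085 gf 60.0
rel [0.0003 0.0013 0.0033] [ 0.0512 -0.0047  0.0727]
```

Converted, 0.073 m / 0.8 = 0.0913, -0.0047 m / 0.8 = -0.0059, 0.003 rad / 6.2832 = 0.0005.

Emit:
move_arm(
  motion=[
    [0,0.0002,0.0005,0.0375,-0.0038,0,0.0],
    [0,0.0002,0.0005,0.0638,-0.0059,0.0125,0.0],
    [0,0.0002,0.0005,0.0638,-0.0059,0.0625,0.0],
    [0,0.0002,0.0005,0.0638,-0.0059,0.0913,0.0],
    [0,0.0002,0.0005,0.0638,-0.0059,0.0913,0.0],
    [0,0.0002,0.0005,0.0638,-0.0059,0.0913,0.0],
    [0,0.0002,0.0005,0.0638,-0.0059,0.0913,0.0],
  ],
)

```text
clock: 6.32
eef_pos: [524.2, 278.7, 141.5]
tcp_rot: [-3.141, -0.003, 0.219]
contact_force: [0.3, 0.5, -1.1]
opening: 0.089
grasp_force: 59.9
```

```bash
python3 - <<'E'
from h import *
rel((522.8,277.2,101.5),.2175)
E
```

```text
t 6.33 eef [524.2 278.7 141.5] [-3.141e+00 -3.000e-03  2.190e-01] F [ 0.3  0.5 -1.1] op 0.089 gf 59.9
rel [-0.0006 -0.0032  0.0013] [-0.0018  0.0012  0.04  ]
```

Emit:
move_arm(
  motion=[
    [0,0,0,0,0,0,0.0],
    [0,0,0,0,0,0,0.0],
  ],
)

```text
clock: 6.58
eef_pos: [523.8, 278.5, 140.5]
tcp_rot: [-3.141, -0.002, 0.219]
contact_force: [0.3, -0.6, -1.8]
opening: 0.089
grasp_force: 59.9
```

```bash
python3 - <<'E'
from h import *
for i in range(4):
    rel((522.8,277.2,101.5),.2175)
    grab_frame('wrist')
E
```

```text
t 6.58 eef [523.8 278.5 140.5] [-3.141e+00 -2.000e-03  2.190e-01] F [ 0.3 -0.6 -1.8] op 0.089 gf 59.9
rel [-0.0002 -0.0017  0.0013] [-0.0013  0.001   0.039 ]
t 6.62 eef [523.7 278.4 140.3] [-3.141e+00 -1.000e-03  2.190e-01] F [ 0.3 -0.4 -1.8] op 0.086 gf 59.9
rel [-0.0001 -0.0014  0.0014] [-0.0012  0.001   0.0388]
t 6.67 eef [523.7 278.4 140.2] [-3.142e+00 -1.000e-03  2.190e-01] F [-0.4 -0.1 -2. ] op 0.085 gf 59.9
rel [-0.0001 -0.0013  0.0013] [-0.0012  0.001   0.0387]
t 6.72 eef [523.6 278.4 140.1] [-3.142e+00 -1.000e-03  2.190e-01] F [-0.4 -0.1 -1.6] op 0.081 gf 59.9
rel [-0.0001 -0.0011  0.0013] [-0.0011  0.0009  0.0386]
```

Converted, 0.022 m / 0.8 = 0.0275, 0.02 m / 0.8 = 0.025.

Emit:
move_arm(
  motion=[
    [0,0,0,-0.001,0.001,0,0.0],
    [0,0,0,-0.001,0.001,0.0075,0.0],
    [0,0,0,-0.001,0.001,0.015,0.0],
    [0,0,0,-0.001,0.001,0.02,0.0],
    [0,0,0,-0.001,0.001,0.025,0.0],
    [0,0,0,-0.001,0.001,0.0275,0.0],
    [0,0,0,-0.001,0.001,0.0275,0.0],
  ],
)

```text
clock: 7.65
eef_pos: [523.0, 277.4, 117.8]
tcp_rot: [3.142, -0.001, 0.219]
contact_force: [-0.3, -0.0, -1.4]
opening: 0.089
grasp_force: 60.0
```

The plug has entered with no contact force. Continuing down.

Converted, 0.017 m / 0.8 = 0.0213, 0.015 m / 0.8 = 0.0188.

Emit:
move_arm(
  motion=[
    [0,0,0,0,0,0.005,0.0],
    [0,0,0,0,0,0.01,0.0],
    [0,0,0,0,0,0.015,0.0],
    [0,0,0,0,0,0.0188,0.0],
    [0,0,0,0,0,0.0213,0.0],
    [0,0,0,0,0,0.0213,0.0],
  ],
)

```text
clock: 8.4
eef_pos: [523.1, 277.5, 101.5]
tcp_rot: [-3.142, -0.001, 0.219]
contact_force: [-2.2, 0.2, 5.0]
opening: 0.085
grasp_force: 60.9
```

Converted, -0.12 m / 0.8 = -0.15, -0.06 m / 0.8 = -0.075.

Emit:
move_arm(
  motion=[
    [0,0,0,0,0,0,0.05],
    [0,0,0,0,0,0,0.05],
    [0,0,0,0,0,0,0.05],
    [0,0,0,0,0,-0.0625,0.05],
    [0,0,0,0,0,-0.125,0.05],
    [0,0,0,-0.075,0,-0.125,0.06],
    [0,0,0,-0.15,0,-0.125,0.08],
    [0,0,0,-0.15,0,-0.125,0.08],
  ],
)

```text
clock: 9.4
eef_pos: [401.5, 249.7, 200.4]
tcp_rot: [3.141, 0.002, 0.22]
contact_force: [0.7, 0.8, 0.1]
opening: 0.938
grasp_force: 0.0
```

```bash
python3 - <<'E'
from h import *
snap('wrist','w4')
a=V('w4'); P=a.cloud(); x,y,z=P[...,0],P[...,1],P[...,2]
rel((400,250,201),.2175)
m=(z>120)&(z<136)&(abs(x-523)<65)&(abs(y-277)<40); print('cardtop',m.sum(),rect(P[m][:,:2]),np.percentile(z[m],[5,50,95]))
m=(z>29)&(z<36)&(abs(x-523)<65)&(abs(y-277)<50); print('base',m.sum(),rect(P[m][:,:2]))
hsv=cv2.cvtColor(a.p,cv2.COLOR_RGB2HSV); m=(hsv[...,0]<18)&(hsv[...,1]>150)&(hsv[...,2]>150)&(abs(x-480)<65)&(abs(y-98)<75)&(z>6)&(z<30)
print('clamp',m.sum(),rect(P[m][:,:2]))
v,u=np.where(m);print(u.min(),u.max(),v.min(),v.max())
im=a.p[max(v.min()-20,0):v.max()+20,u.min()-20:u.max()+20,::-1];print(im.shape);cv2.imwrite('pics/c4.png',cv2.resize(im,None,fx=4,fy=4,interpolation=cv2.INTER_CUBIC))
E
```

```text
t 9.45 eef [404.3 250.9 201.1] [-3.142e+00 -1.000e-03  2.200e-01] F [0.2 0.7 0. ] op 0.934 gf 0.0
rel [-0.     -0.001   0.0022] [-0.0044 -0.0001  0.0001]
cardtop 1253 (array([501.3, 273.4]), array([42.6,  7.9]), 12.5) [129.30618645 130.56001834 131.74443325]
base 3279 (array([508.8, 274.1]), array([69. , 62.3]), 12.5)
clamp 1477 (array([489.8,  94.5]), array([ 60. , 101.3]), 79.7)
385 474 64 175
(151, 129, 3)
```

View pics/c4.png

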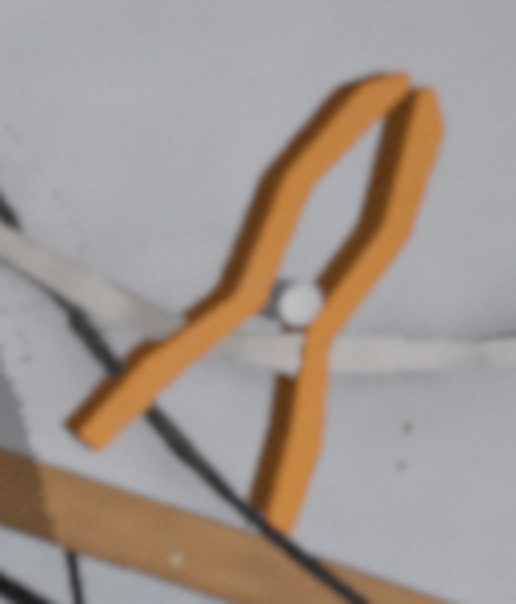

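The crop (4x, offset 365,44) shows the clamp's handle ends at about (85,430) and (278,525), its hinge at (298,302) and its jaw ends near (415,82). The card's top at 130 mm confirms it is home.

```bash
python3 - <<'E'
from h import *
a=V('w4')
p=a.atz([(u/4+365-.4,v/4+44-.4) for u,v in[(85,430),(278,525),(298,302),(415,82)]],16)[:,:2]
mid=(p[0]+p[1])/2; d=p[3]-mid; print(p.round(1),mid.round(1),np.hypot(*d),np.degrees(np.arctan2(d[1],d[0])),np.hypot(*(p[0]-p[1])),np.hypot(*(p[2]-mid)))
rel((450.4,101.7,110),-.18)
E
```

```text
[[447.  132.9]
 [435.4  77.3]
 [487.5  93.2]
 [540.2  84.6]] [441.2 105.1] 101.12577708547518 -11.69756336429308 56.761361144462455 47.76746801755484
t 9.45 eef [404.3 250.9 201.1] [-3.142e+00 -1.000e-03  2.200e-01] F [0.2 0.7 0. ] op 0.934 gf 0.0
rel [-2.000e-04 -1.000e-03  3.997e-01] [0.0124 0.1557 0.0911]
```

Converted, 0.155 m / 0.8 = 0.1938, 0.0132 m / 0.8 = 0.0165, 0.412 rad / 6.2832 = 0.0656.

Emit:
move_arm(
  motion=[
    [0,0,0.0223,0.005,0.065,0,0.085],
    [0,0,0.0446,0.01,0.1313,0.0375,0.085],
    [0,0,0.0656,0.0165,0.1938,0.0875,0.085],
    [0,0,0.0656,0.0165,0.1938,0.1125,0.085],
    [0,0,0.0656,0.0165,0.1938,0.1125,0.085],
    [0,0,0.0656,0.0165,0.1938,0.1125,0.085],
    [0,0,0.0656,0.0165,0.1938,0.1125,0.085],
    [0,0,0.0656,0.0165,0.1938,0.1125,0.085],
  ],
)

```text
clock: 10.45
eef_pos: [452.9, 103.5, 111.6]
tcp_rot: [-3.141, -0.002, -0.192]
contact_force: [0.2, 0.4, -0.1]
opening: 0.997
grasp_force: 0.0
```

```bash
python3 - <<'E'
from h import *
snap('wrist','w5')
rel((451,102.3,19),-.192)
a=V('w5'); P=a.cloud(); x,y,z=P[...,0],P[...,1],P[...,2]
hsv=cv2.cvtColor(a.p,cv2.COLOR_RGB2HSV); m=(hsv[...,0]<18)&(hsv[...,1]>150)&(hsv[...,2]>150)&(abs(x-480)<70)&(abs(y-98)<75)&(z>10)&(z<30)
print('clamp',m.sum(),rect(P[m][:,:2]),np.percentile(z[m],[5,50,95]))
c=np.array([.9816,-.1908]);n=np.array([.1908,.9816]);q=(P[m][:,:2]-(489.8,94.5));t=q@c;l=q@n
for k in range(-50,56,10):
    w=abs(t-k)<4; print(k,w.sum(),l[w].min().round(1) if w.any() else 0,l[w].max().round(1) if w.any() else 0)
E
```

```text
t 10.5 eef [452.7 103.4 111.5] [-3.141e+00 -2.000e-03 -1.920e-01] F [ 0.3 -0.3 -1.1] op 0.993 gf 0.0
rel [-0.0009 -0.002  -0.0003] [-0.0017  0.0015  0.0925]
clamp 1826 (array([500.5,  90.2]), array([34. , 81.4]), 83.5) [13.48534987 14.6193313  15.73710265]
-50 0 0 0
-40 0 0 0
-30 1 -22.3 -22.3
-20 1 -19.5 -19.5
-10 110 -15.6 13.3
0 141 -16.0 11.8
10 239 -17.2 13.6
20 244 -18.3 14.2
30 266 -17.4 13.4
40 304 -15.2 11.3
50 159 -12.5 8.0
```

View pics/w5.png

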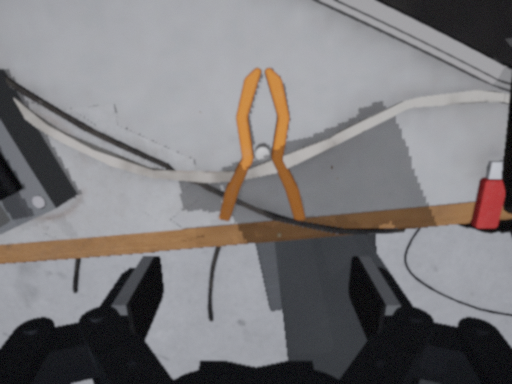

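The wrist view shows the clamp axis-aligned with the tool: jaw ends at (255–272,72), hinge at (263,153), handle ends at (227,218) and (298,218). It sits about 3 mm right of the fingers' midline, so I'll correct for that and go down.

Converted, 0.091 m / 0.8 = 0.1138, 0.0033 m / 0.8 = 0.0041, 0.002 rad / 6.2832 = 0.0003.

Emit:
move_arm(
  motion=[
    [0,0.0003,0,-0.0019,0.0041,0.0375,0.085],
    [0,0.0003,0,-0.0019,0.0041,0.075,0.085],
    [0,0.0003,0,-0.0019,0.0041,0.1,0.085],
    [0,0.0003,0,-0.0019,0.0041,0.1138,0.085],
    [0,0.0003,0,-0.0019,0.0041,0.1138,0.085],
    [0,0.0003,0,-0.0019,0.0041,0.1138,0.085],
  ],
  grip_force=40,
)

```text
clock: 11.25
eef_pos: [450.9, 100.1, 20.5]
tcp_rot: [-3.141, -0.004, -0.193]
contact_force: [0.6, 0.0, 1.2]
opening: 0.997
grasp_force: 0.0
```

Converted, 0.0005 m / 0.8 = 0.0006, -0.003 rad / 6.2832 = -0.0005.

Emit:
move_arm(
  motion=[
    [0,-0.0005,0,0,0,0.0006,0.0],
    [0,-0.0005,0,0,0,0.0006,0.0],
    [0,-0.0005,0,0,0,0.0006,0.0],
    [0,-0.0005,0,0,0,0.0006,0.0],
    [0,-0.0005,0,0,0,0.0006,0.0],
    [0,-0.0005,0,0,0,0.0006,0.0],
  ],
)

```text
clock: 12.0
eef_pos: [451.4, 100.2, 20.8]
tcp_rot: [-3.14, -0.002, -0.193]
contact_force: [-2.5, -0.5, 17.2]
opening: 0.481
grasp_force: 37.8
```

Converted, -0.072 m / 0.8 = -0.09, -0.06 m / 0.8 = -0.075.

Emit:
move_arm(
  motion=[
    [0,0,0,0,0,-0.0063,0.0],
    [0,0,0,0,0,-0.025,0.0],
    [0,0,0,0,0,-0.05,0.0],
    [0,0,0,0,0,-0.075,0.0],
    [0,0,0,0,0,-0.09,0.0],
    [0,0,0,0,0,-0.09,0.0],
    [0,0,0,0,0,-0.09,0.0],
    [0,0,0,0,0,-0.09,0.0],
  ],
)

```text
clock: 13.0
eef_pos: [449.9, 99.8, 90.7]
tcp_rot: [3.141, 0.001, -0.193]
contact_force: [-0.2, 0.3, -0.4]
opening: 0.48
grasp_force: 40.5
```

```bash
cat > cl.py <<'E'
from h import *
import sys
def clamp(n):
    s=sensors.sense(); p,d=snap('wrist',n); a=V(n); P=a.cloud(); hsv=cv2.cvtColor(a.p,cv2.COLOR_RGB2HSV)
    q=(P-s['eef_pos'])@R.from_euler('xyz',s['tcp_rot']).as_matrix()
    m=(hsv[...,0]<18)&(hsv[...,1]>130)&(hsv[...,2]>90)&(abs(q[...,0]-40)<70)&(abs(q[...,1])<40)&(abs(q[...,2])<35)
    Q=q[m]
    for k in range(10,105,10):
        w=abs(Q[:,0]-k)<4
        if w.any(): print(k,w.sum(),Q[w][:,1].min().round(1),Q[w][:,1].max().round(1),'z',np.percentile(Q[w][:,2],[10,50]).round(1))
    print('max x',np.percentile(Q[:,0],99.5).round(1))
E
python3 - <<'E'
from cl import *
rel((403,251,100),.2175)
clamp('w6')
E
```

```text
t 13.0 eef [449.9  99.8  90.7] [ 3.141e+00  1.000e-03 -1.930e-01] F [-0.2  0.3 -0.4] op 0.48 gf 40.5
rel [-2.000e-04  1.300e-03 -4.107e-01] [-0.0751 -0.1393 -0.0092]
10 669 -21.2 19.8 z [6.2 7. ]
20 623 -18.8 17.8 z [6.4 7.1]
30 583 -15.2 14.6 z [6.4 7.2]
40 759 -15.5 16.2 z [6.6 7.5]
50 813 -18.8 19.1 z [6.8 7.7]
60 844 -21.5 21.8 z [6.9 7.9]
70 855 -21.2 21.7 z [7.1 8. ]
80 995 -20.8 21.3 z [7.2 8.2]
90 734 -19.8 20.5 z [7.4 8.4]
max x 92.7
```

View pics/w6.png

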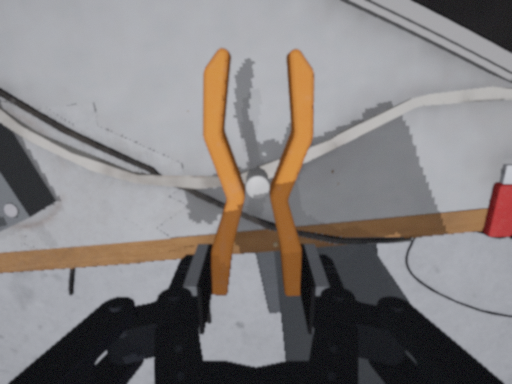

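The clamp is gaping and level: jaw ends at (220,52) and (297,52), symmetric about the tool axis and 92 mm ahead of the TCP. I'll bring it to a point 27 mm in front of the card's near edge.

Converted, -0.1224 m / 0.8 = -0.153, -0.1136 m / 0.8 = -0.142, -0.411 rad / 6.2832 = -0.0654.

Emit:
move_arm(
  motion=[
    [0,0,0,-0.0625,-0.025,-0.0125,0.0],
    [0,0,-0.0127,-0.125,-0.05,-0.0179,0.0],
    [0,0,-0.0286,-0.142,-0.1,-0.0179,0.0],
    [0,0,-0.0477,-0.142,-0.1375,-0.0179,0.0],
    [0,0,-0.0654,-0.142,-0.153,-0.0179,0.0],
    [0,0,-0.0654,-0.142,-0.153,-0.0179,0.0],
    [0,0,-0.0654,-0.142,-0.153,-0.0179,0.0],
    [0,0,-0.0654,-0.142,-0.153,-0.0179,0.0],
  ],
)

```text
clock: 14.05
eef_pos: [362.2, 241.1, 105.6]
tcp_rot: [-3.141, 0.001, 0.216]
contact_force: [-0.3, 1.0, -0.2]
opening: 0.478
grasp_force: 40.7
```

```bash
python3 - <<'E'
from cl import *
for _ in range(5): grab_frame('side')
rel((403,251,105),.2175)
clamp('w7')
s=sensors.sense(); a=V('w7');P=a.cloud(); q=(P-s['eef_pos'])@R.from_euler('xyz',s['tcp_rot']).as_matrix()
m=(P[...,2]>122)&(P[...,2]<136)&(abs(P[...,0]-523)<70)&(abs(P[...,1]-277)<50)
print('top',m.sum(),rect(q[m][:,:2]),rect(P[m][:,:2]),cv2.fitLine(np.float32(q[m][:,:2]),cv2.DIST_L2,0,.01,.01).ravel(), q[m][:,0].min(),np.median(P[m][:,2]))
E
```

```text
t 14.3 eef [362.5 241.6 105.8] [-3.141 -0.     0.217] F [-0.9  0.6 -0.9] op 0.483 gf 40.7
rel [-0.0004 -0.0001 -0.0005] [ 0.0416 -0.0004  0.0008]
10 648 -21.0 19.9 z [6.2 7. ]
20 598 -18.2 17.7 z [6.4 7.1]
30 580 -15.2 14.8 z [6.5 7.2]
40 739 -15.1 15.3 z [6.6 7.4]
50 793 -18.7 19.1 z [6.8 7.6]
60 830 -21.5 21.7 z [6.9 7.8]
70 904 -21.4 22.3 z [7.1 8.1]
80 1016 -21.2 21.7 z [7.3 8.3]
90 767 -20.2 20.6 z [7.5 8.4]
max x 93.0Traceback (most recent call last):
  File "<stdin>", line 7, in <module>
cv2.error: OpenCV(4.12.0) /io/opencv/modules/imgproc/src/linefit.cpp:50: error: (-215:Assertion failed) count > 0 in function 'fitLine2D_wods'
```

View pics/w7.png

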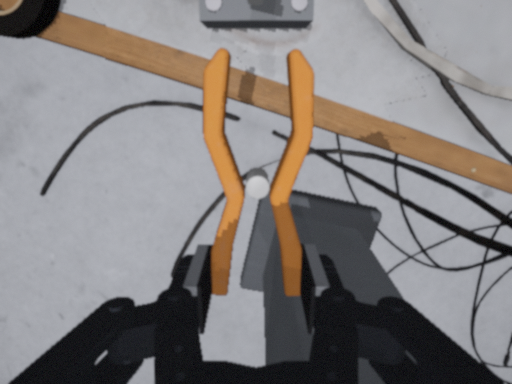

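The block's end at (257,12) lies in line with the jaws' midline at (258,55). The card itself is out of the frame. I'll advance straight.

Converted, 0.042 m / 0.8 = 0.0525, 0.04 m / 0.8 = 0.05.

Emit:
move_arm(
  motion=[
    [0,0,0,0.0125,0,0,0.0],
    [0,0,0,0.025,-0.0004,0,0.0],
    [0,0,0,0.0375,-0.0004,0,0.0],
    [0,0,0,0.045,-0.0004,0,0.0],
    [0,0,0,0.05,-0.0004,0,0.0],
    [0,0,0,0.0525,-0.0004,0,0.0],
    [0,0,0,0.0525,-0.0004,0,0.0],
    [0,0,0,0.0525,-0.0004,0,0.0],
  ],
)

```text
clock: 15.35
eef_pos: [403.1, 251.2, 105.7]
tcp_rot: [-3.141, 0.0, 0.218]
contact_force: [-0.4, -0.4, -0.8]
opening: 0.476
grasp_force: 40.7
```

```bash
python3 - <<'E'
from cl import *
for _ in range(6): grab_frame('side')
rel((403,251,105),.2175)
clamp('w8'); a=V('w8');P=a.cloud();m=(P[...,2]>85)&(P[...,2]<140)&(abs(P[...,0]-510)<70)&(abs(P[...,1]-277)<15); print('w board',m.sum(), rect(P[m][:,:2]) if m.sum()>9 else 0)
snap('side','side8'); snap('scene','scene8'); a=V('side8');P=a.cloud()
m=(P[...,2]>120)&(P[...,2]<140)&(abs(P[...,0]-523)<60)&(abs(P[...,1]-277)<30);print(m.sum(),rect(P[m][:,:2]),np.median(P[m][:,2]))
i=[cv2.resize(V(n).p[y:y+110,x:x+140,::-1],(400,314),interpolation=cv2.INTER_CUBIC) for n,x,y in(('side8',150,185),('scene8',140,165))]
cv2.imwrite('pics/c8.png',np.vstack([np.hstack(i)]))
E
```

```text
t 15.65 eef [403.3 251.2 105.8] [-3.141 -0.     0.218] F [ 0.3 -0.6 -0.5] op 0.481 gf 40.7
rel [-0.0004 -0.0001  0.0003] [-0.0003  0.0002  0.0008]
10 645 -21.0 19.9 z [6.2 7. ]
20 598 -18.3 18.0 z [6.4 7.1]
30 596 -15.7 14.8 z [6.4 7.2]
40 715 -15.1 15.3 z [6.5 7.4]
50 869 -18.7 19.5 z [6.8 7.7]
60 890 -22.3 21.7 z [6.9 7.9]
70 852 -22.2 21.8 z [7.1 8. ]
80 971 -20.8 21.4 z [7.3 8.2]
90 805 -19.8 20.6 z [7.4 8.4]
max x 93.4
w board 6108 (array([471.3, 276.1]), array([65.7, 24.6]), 8.8)
132 (array([524.7, 279. ]), array([88.6,  9. ]), 12.3) 128.4958345245921
```

View pics/c8.png

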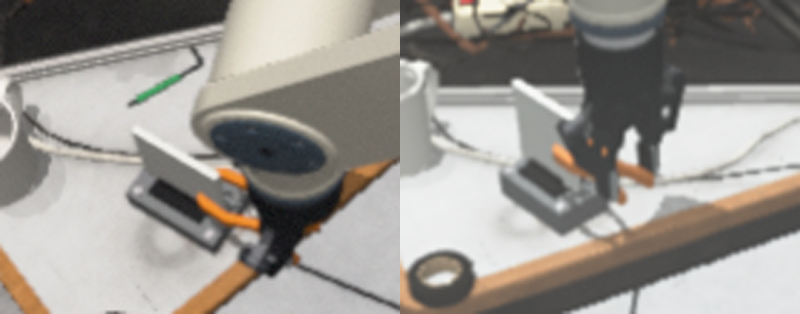

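The crops show the orange jaws on either side of the upright, seated board at its near edge, and the wrist force is about zero. Handing in.

```bash
python3 -c "
from rig import order
print(order.sign_off())"
```

```text
the job is handed in; nothing more can be done
None
```

The card is plugged home and let go, and the clamp is held wide open in the air round its near side edge; I've handed the job in at about 16 s, but no verdict came back. I viewed 12 pictures, two over the limit of 10.

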